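Release the mosaic press tray with its two-key interlock

TASK

Press the two small round release keys at the front of the mosaic press down together with the two fingertips and keep both held down while the sprung tray slides out from under the press. When the tray is all the way out, let both keys go and move clear; leave the larger mushroom button on the press and everything around it alone, and do not pick anything up.

Things in the scene. Friction and masses are not known exactly. Their poses are not given: they have to be found in the camera images.
- press: grey bench mosaic press, fixed to the table, 240 mm deep (x) x 200 mm wide (y), cover plate top 60 mm above the table; over its rear half, 60 mm behind the centre, a crossbar on two posts (200 mm wide, top 106 mm above the table) carries a black handwheel (84 mm wide, with a crank knob, top 142 mm above the table). Origin at the underside centre; its front, where the tray comes out, faces its own -x, its +y is the left side
- key_left_top (a point): centre of the top face of the left release key: plain steel cylinder 22 mm in diameter standing in a 30 mm dark collar, on the press cover 75 mm in front of the press centre and 29 mm to its left (+y). Its top is 82 mm above the table when up (14 mm above the collar, 22 mm above the cover). The key slides straight down; this point moves with it
- key_right_top (a point): the same for the right release key, 29 mm to the right (-y) of the press centre line: the two key centres are 58 mm apart, on a line along the press's y axis, with 36 mm clear between the caps
- key_left (a joint): travel of the left key in m: 0 up, 0.008 fully down, where it meets a hard stop. Sprung: 1.5 N to start, 5 N fully down; pops up when let go. Its latch lets go of the tray beyond about 0.005; pressed to 0.006 or more it is safely clear
- key_right (a joint): the same for the right key. Each key alone holds the tray: it moves only while both are down, and stops at the next catch (every 30 mm) if either comes up
- tray (a joint): how far the tray has come out, in m: 0 locked in, 0.09 fully out (stop). With both keys down a damped spring drives it out in 2 to 3 s; it then stays out
- tray_front (a point): middle of the upper edge of the tray's aluminium front lip (178 mm wide, 32 mm high); the tray slides level along the press's -x, away from under the cover, 90 mm in all; with the tray in, this point is 131 mm in front of the press centre
- bleed_top (a point): centre of the top of the single larger mushroom button (steel, 36 mm wide), which is not to be pressed; 10 mm in front of the press centre and 68 mm to its left, 83 mm above the table
- bleed (a joint): travel of the mushroom button in m: 0 up, 0.006 fully down
- nippers: red-handled tile nippers lying flat, 150 x 60 mm, 14 mm high; origin under the pivot. Not part of the job: leave it where it is
- foil_dish: open aluminium dish of mosaic chips, 92 mm wide, 28 mm high; origin at the underside centre. Not part of the job: leave it where it is
- mug: white mug, 80 mm wide, 90 mm high, handle at its +y; origin at the underside centre. Not part of the job: leave it where it is
- glue: white glue bottle, 56 mm wide, 130 mm high; origin at the underside centre. Not part of the job: leave it where it is
- tile_stack: small block of stacked terracotta tiles, 50 x 50 mm, 30 mm high; origin at the underside centre. Not part of the job: leave it where it is
- chip_dish: little white dish of chips, 52 mm wide, 18 mm high, standing on the press cover in front of the crossbar, on the right (-y) half; origin at the underside centre. Not part of the job: leave it where it is

How it is judged:
On the way, in this order (a step that is already met when the one before it is completed fails the run):
1. both release keys are down together (value of joint each of key_left, key_right above 0.004 m and value of joint tray below 0.06 m), for 0.2 s.
2. the tray has come all the way out with both keys still down (value of joint each of key_left, key_right above 0.003 m and value of joint tray above 0.083 m), for 0.05 s.
At the end, for the whole second after the job is handed in: The tray is out by more than 83 of its 90 mm, and both release keys and the mushroom button are up again (within 1.5 mm) (value of joint tray above 0.083 m and value of joint each of key_left, key_right, bleed below 0.0015 m); the robot touches nothing.
It fails at once if a key is let up while the tray is on its way (12 to 75 mm out) (value of joint tray between 0.012 and 0.075 m and value of joint any of key_left, key_right below 0.003 m).
It fails at once if the mushroom button is pressed (over 3 mm) (value of joint bleed above 0.003 m).
It fails at once if a bystander is moved or lifted by more than 25 mm, or tipped over (distance of any of nippers, foil_dish, mug, glue, tile_stack, chip_dish from where it was at the start of the episode above 0.025 m or angle between any of nippers, foil_dish, mug, glue, tile_stack, chip_dish's own z axis and vertical above 0.4 rad).
It also fails if it takes over 34 s, if anything falls off the work surface, if the arm or the gripper's body presses on something with over 40 N, if the wrist force passes 120 N, or if a joint passes its speed limit or range.

ROBOT

A 6-joint arm with a two-finger parallel gripper is mounted at the origin on the work surface. World frame = base frame: x ahead of the robot, y to its left, z up, the work surface at z = 0. Lengths are in m, angles in rad, forces in N, time in s.
With the tool pointing down it reaches from about 0.425 to 0.95 m from the base axis. Payload 3.5 kg.
Tool frame: the origin (TCP) lies midway between the tips of the shut fingers; the grasp point (between the pads) lies 19 mm behind it; z points along the fingers, y is the line along which they close (so a half turn about z gives the same grasp; the last joint's range is limited). The gripper opens to 85 mm and grips with 20 to 120 N. Pads are 22 mm wide; open, the fingers measure 114 mm over their backs; the gripper's body (76 mm by 85 mm) begins 54 mm behind the grasp point. The pads swing forward as they close: fully open they stand 13 mm farther back than shut.
Start: joints at [-1.472, 0.286, 1.577, -0, 1.279, -0.15], TCP at [0.166, -0.654, 0.231] pointing down, gripper open.
Joint ranges: [-2.77, 2.77], [-0.9, 2.22], [0.21, 2.48], [-1.53, 4.67], [0.24, 2.81], [-2.84, 2.84]. Speed limits (rad/s): [2.79, 2.79, 3.14, 3.14, 3.14, 3.14].

INTERFACE

Orientations are given as a rotation vector (axis times angle).
In Python, from plant import status, optics, job_done gives the robot as it stands. The module is installed in compiled form; this text tells all that it offers.
- The arm moves only by the tool drive_tool, never from a script. Its argument "rows" is a list of rows, each a list of 7 numbers: the turn, a rotation vector about the world's x, y, z in units of 180 degrees (1.0 is 180 degrees), then the shift along the world's x, y, z in units of 0.4 m (1.0 is 0.4 m), then the closure, from -1 (fully open) to 1 (shut). In form: [[ax, ay, az, dx, dy, dz, claw], ...]. A call has 1 to 12 rows; each row is the pose to reach, as a shift and turn from the pose commanded when the call began, turning the shorter way round; what a row does not reach only later rows make up. A row lasts 1/8 s, in which the tool goes at most 62.5 mm and 10.7 degrees, less where a joint would pass 70% of its speed; a pose out of reach is approached as far as the arm can. A call with a number of a shift or a turn outside -1 to 1 is refused whole. A call with a gripper value outside its range is refused whole. The fingers move at their own pace and stop on an object; "force" is the grip in N (left out, the last holds). Time passes only in rows, so rows that repeat a pose let the fingers close. It gives the time, the measured TCP pose, the force, the opening and the grip force at its end, in the units of the state.
- status.sense(): the state, without advancing time (a new reading comes with each control period).
- optics.read_camera(name): name is "side" or "top" or "wrist"; returns the picture (400x640x3 uint8, red, green, blue); there is no depth.
- optics.camera_info(name): a dict with "fx", "fy", "cx", "cy" (pixels), "dist_coeffs" ([k1, k2, p1, p2, k3] as OpenCV has them; the pictures are not rectified), "xyz" and "orientation" of the camera in the world; the wrist camera has in their place "T_tool_cam" (4x4, takes a point from camera to tool coordinates, whose origin is the TCP and whose axes are the flange's). Camera axes: x right, y down, z forward; pixel columns grow to the right and rows downward; lengths in m; the calibration is good to about 2 mm. A picture is of the moment at which its call begins: read the wrist's pose just before it. camera_info takes no time and is no camera call.
- job_done(): hands the job in; it is judged then, once.
The state is a dict: "time_s": time; "q": joint angles; "dq": joint speeds; "effort": joint torques, N m; "tool_pos": TCP position; "eef_rot": TCP orientation; "force": force on the tool from outside, world axes, zero at the start; "torque": the same for the moment, N m; "grip_width": finger opening in m; "finger_force": force on a finger pad.
Only numpy, scipy, OpenCV 4.12 (cv2) and the standard library are available. Lean on these libraries where they do the work, as an engineer would, in place of code of your own. Each camera call takes 0.05 s, during which the arm holds its last target. There are 200 camera calls.

## Working session

There is one attempt and no reset: what is moved stays moved. The work goes in short steps, Python scripts to look and compute and a tool call to move; the robot and the scene stay as the last step left them, time stands still between calls to the robot, and variables do not carry over. Pictures are saved under pics/ and viewed, at most 10 in all, crops included, and the job is handed in when it is done.

Besides the shell and the picture viewer there is one more tool, called after ">>>" as a command line: name --pt "numbers of a row" for each row, then --argument value for the rest. drive_tool: Moves the arm, as the interface text tells. Shifts and turns lie within -1 to 1; 1 stands for 0.4 m of shift or 180 degrees of turn. Its arguments: {"type":"object","properties":{"rows":{"type":"array","items":{"type":"array","items":{"type":"number","minimum":-1,"maximum":1}}},"force":{"type":"number"}},"required":["rows"]}

```bash
mkdir -p pics
python3 - <<'E'
from plant import status,optics
import cv2
s=status.sense();print(s)
for n in("top","side"):
    i=optics.camera_info(n);print(n,i)
    cv2.imwrite(f"pics/{n}0.png",optics.read_camera(n)[:,:,::-1])
print(optics.camera_info("wrist"))
E
```

```text
{'time_s': 0.0, 'q': array([-1.47199956e+00,  2.87164714e-01,  1.57816291e+00, -4.80361960e-05,
        1.27860854e+00, -1.50017492e-01]), 'dq': array([ 4.76692227e-04, -9.83850381e-04,  1.25564093e-03, -3.95297419e-04,
        4.97403466e-04,  8.86590153e-05]), 'effort': array([-6.12711283e-04, -4.05987453e+01, -2.92622656e+01, -1.21829107e-04,
        5.82441251e-03, -9.26067543e-07]), 'tool_pos': array([ 0.16616275, -0.65355304,  0.22995545]), 'eef_rot': array([-3.11498406e+00, -3.89559918e-01, -2.20416433e-05]), 'force': array([-0.4118001 ,  0.54214061, -0.23795384]), 'torque': array([ 0.03644158, -0.06318422,  0.00547914]), 'finger_force': 0.0, 'grip_width': 0.08559191895421087}
top {'fx': 508.4782349920874, 'fy': 508.4782349920874, 'cx': 329.7773700953311, 'cy': 199.53203108567672, 'dist_coeffs': array([0.00669225, 0.        , 0.        , 0.        , 0.        ]), 'xyz': array([0.31625631, 0.05385213, 1.34383007]), 'orientation': array([-2.04111359,  2.19352338, -0.22631738])}
side {'fx': 398.83830278692466, 'fy': 398.83830278692466, 'cx': 323.79313477776685, 'cy': 198.80099702390436, 'dist_coeffs': array([-0.01832646,  0.        ,  0.        ,  0.        ,  0.        ]), 'xyz': array([0.21452295, 0.54149434, 0.57851912]), 'orientation': array([-0.77381644,  2.50284808, -1.17531532])}
{'fx': 345.06986066977476, 'fy': 345.06986066977476, 'cx': 323.9257428573714, 'cy': 194.73536981968007, 'dist_coeffs': array([-0.06783392,  0.        ,  0.        ,  0.        ,  0.        ]), 'T_tool_cam': array([[-2.52565285e-04, -9.49392981e-01, -3.14090597e-01,
         8.18336976e-02],
       [ 9.99999962e-01, -2.74682819e-04,  2.61601726e-05,
        -8.08992146e-04],
       [-1.11111575e-04, -3.14090579e-01,  9.49393015e-01,
        -1.42021843e-01],
       [ 0.00000000e+00,  0.00000000e+00,  0.00000000e+00,
         1.00000000e+00]])}
```

View pics/top0.png

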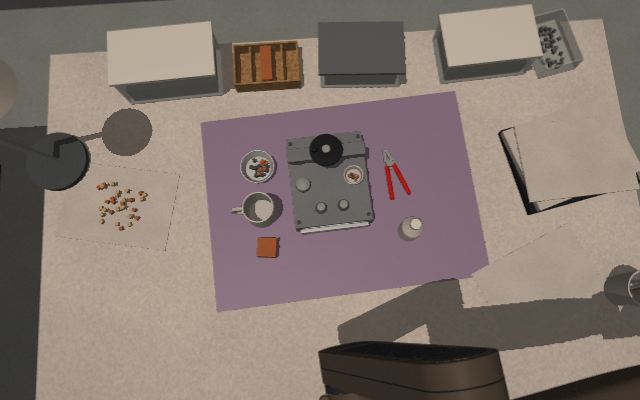

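View pics/side0.png

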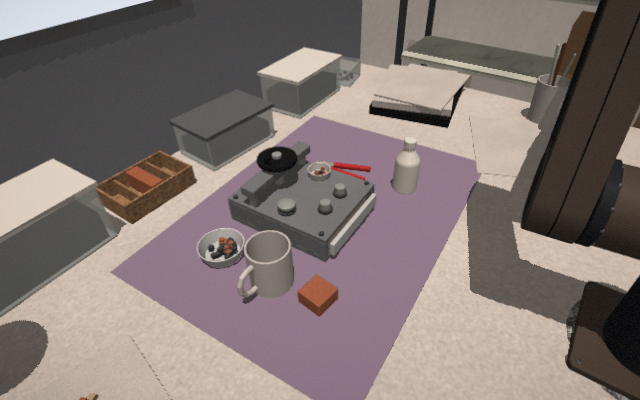

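The top view shows the press with its keys near (321,207) and (343,204), the mushroom button at (303,185), the chip dish at (353,175) and the tray lip along the lower edge. The side view shows the keys near (325,205) and (340,189), and the mushroom at (286,206).

```bash
cat > h.py <<'E'
import numpy as np,cv2
from plant import status,optics
from scipy.spatial.transform import Rotation as R
def pose(n,s=None):
    i=optics.camera_info(n)
    if n=="wrist":
        T=i["T_tool_cam"];Rt=R.from_rotvec(s["eef_rot"]).as_matrix()
        return i,s["tool_pos"]+Rt@T[:3,3],Rt@T[:3,:3]
    return i,i["xyz"],R.from_rotvec(i["orientation"]).as_matrix()
def K(i): return np.array([[i["fx"],0,i["cx"]],[0,i["fy"],i["cy"]],[0,0,1]])
def cast(n,uv,z,s=None):
    i,c,M=pose(n,s)
    p=cv2.undistortPoints(np.array([[uv]],float),K(i),i["dist_coeffs"])[0,0]
    d=M@[p[0],p[1],1];return c+d*(z-c[2])/d[2]
def proj(n,P,s=None):
    i,c,M=pose(n,s)
    return cv2.projectPoints((np.array(P)-c)@M,np.zeros(3),np.zeros(3),K(i),i["dist_coeffs"])[0][:,0]
E
python3 - <<'E'
from h import *
for n,l in(("top",dict(L=(321,206.5),Rr=(343.5,204),bleed=(303,185))),("side",dict(L=(325,203),Rr=(340,187),bleed=(286,204)))):
    p={k:cast(n,v,.082) for k,v in l.items()}
    for k in p:print(n,k,p[k].round(4))
    d=p["L"]-p["Rr"];print(np.linalg.norm(d),np.degrees(np.arctan2(-d[0],d[1])))
a=cv2.imread("pics/top0.png")[120:240,270:390];b=cv2.imread("pics/side0.png")[140:260,220:390]
cv2.imwrite("pics/c.png",np.hstack([cv2.resize(a,None,fx=3,fy=3,interpolation=2),cv2.resize(b,(425,360)) if 0 else cv2.resize(b[:,:146],None,fx=3,fy=3,interpolation=2)]))
E
```

```text
top L [0.5594 0.0556 0.082 ]
top Rr [ 0.5617 -0.0016  0.082 ]
top bleed [0.6183 0.0975 0.082 ]
0.05725347505565468 2.3464005735366844
side L [0.5568 0.0589 0.082 ]
side Rr [5.602e-01 3.000e-04 8.200e-02]
side bleed [0.6179 0.1032 0.082 ]
0.05862674324993134 3.3218930384354275
```

View pics/c.png

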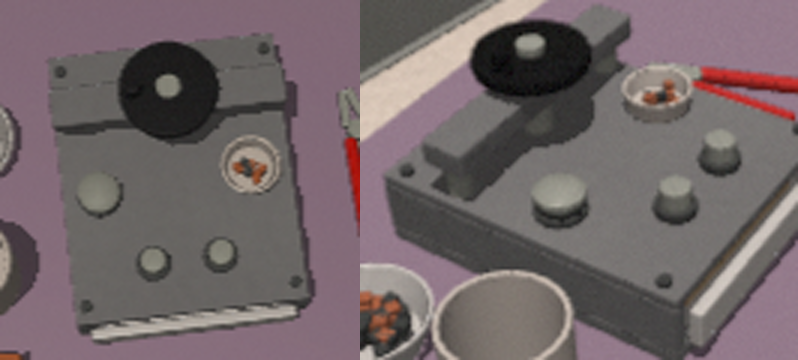

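The keys sit near (0.56, 0.028) with a press yaw of about 4°. The two views agree to about 3 mm, and the spacing comes out at 57–59 mm. I'll move over them now.

>>> drive_tool --pt "0 0 0 0.7 0.9 0 -0.02" --pt "0 0 0 0.7 0.9 0 -0.02" --pt "0 0 0 0.7 0.9 0 -0.02" --pt "0 0 0 0.7 0.9 0 -0.02" --pt "0 0 0 0.7 0.9 0 -0.02" --pt "0 0 0 0.7 0.9 0 -0.02" --pt "0 0 0 0.7 0.9 0 -0.02" --pt "0 0 0 0.7 0.9 0 -0.02"

```text
time_s: 1.1
tool_pos: [0.4475, -0.2913, 0.2309]
eef_rot: [-3.116, -0.396, 0.001]
force: [-0.8, -0.4, 0.4]
grip_width: 0.0435
finger_force: 0.0
```

>>> drive_tool --pt "0 0 -0.055 0.285 0.8 -0.05 -0.02" --pt "0 0 -0.055 0.285 0.8 -0.05 -0.02" --pt "0 0 -0.055 0.285 0.8 -0.05 -0.02" --pt "0 0 -0.055 0.285 0.8 -0.05 -0.02" --pt "0 0 -0.055 0.285 0.8 -0.05 -0.02" --pt "0 0 -0.055 0.285 0.8 -0.05 -0.02" --pt "0 0 -0.055 0.285 0.8 -0.05 -0.02" --pt "0 0 -0.055 0.285 0.8 -0.05 -0.02"

```text
time_s: 2.1
tool_pos: [0.56, 0.0247, 0.211]
eef_rot: [3.139, 0.118, -0.001]
force: [0.7, -0.1, 0.8]
grip_width: 0.0433
finger_force: 0.0
```

Run:
```python
from h import *
s=status.sense();im=optics.read_camera("wrist")
print(s["time_s"],s["tool_pos"],s["eef_rot"],s["grip_width"],s["force"])
np.save("pics/w1.npy",[s["tool_pos"],s["eef_rot"]])
cv2.imwrite("pics/w1.png",im[:,:,::-1])
```

```text
2.1 [0.56002734 0.02471529 0.21097336] [ 3.13880333e+00  1.18157384e-01 -1.34468764e-03] 0.04332398140462835 [ 0.70986094 -0.08561222  0.83576275]
```

View pics/w1.png

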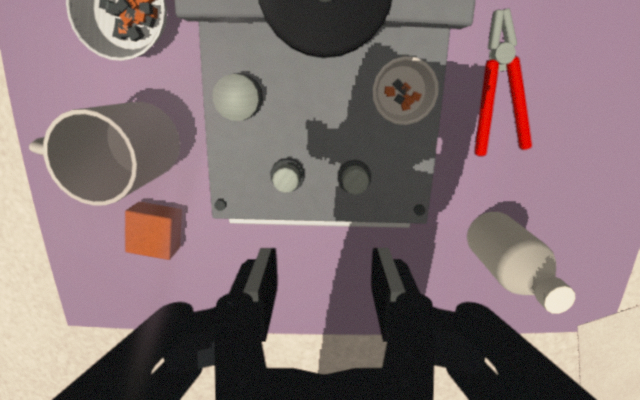

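The wrist view shows the left key cap near (286,180), the right one in shadow near (355,180), and the fingertips near (265,252) and (383,252). I'll refine the cap centres.

Run:
```python
from h import *
p,r=np.load("pics/w1.npy");s=dict(tool_pos=p,eef_rot=r)
im=cv2.imread("pics/w1.png")
L=cast("wrist",(286,180),.082,s);Rr=cast("wrist",(355.5,180),.082,s);B=cast("wrist",(236,98),.083,s)
d=L-Rr;print(L,Rr,(L+Rr)/2,np.linalg.norm(d),np.degrees(np.arctan2(-d[0],d[1])),B)
M=R.from_rotvec(r).as_matrix();print("tool yaw",np.degrees(np.arctan2(M[1,0],M[0,0])))
# lip line yaw
e=[cast("wrist",u,.060,s) for u in((215,217),(425,223))]
a=e[0]-e[1];print("frontedge",np.degrees(np.arctan2(-a[0],a[1])),e)
print(proj("wrist",[p+M@[0,y,-8e-3] for y in(-.029,.029)],s))
for g,c in((1,(250,140)),(2.2,(320,140))):
  pass
c=im[140:220,250:390];c=np.clip(255*(c/255.)**.6,0,255).astype('uint8')
c=cv2.resize(c,None,fx=5,fy=5,interpolation=2);cv2.imwrite("pics/w1c.png",c)
```

```text
[0.56221669 0.05685029 0.082     ] [5.66455890e-01 2.74251491e-04 8.20000000e-02] [0.56433629 0.02856227 0.082     ] 0.05673463434771349 4.28511769320155 [0.62455068 0.09757217 0.083     ]
tool yaw 4.311645277710984
frontedge 2.5225373030292175 [array([0.51558631, 0.12283579, 0.06      ]), array([ 0.5241209 , -0.07088983,  0.06      ])]
[[261.08248154 274.28398821]
 [391.18417724 274.22817968]]
```

View pics/w1c.png

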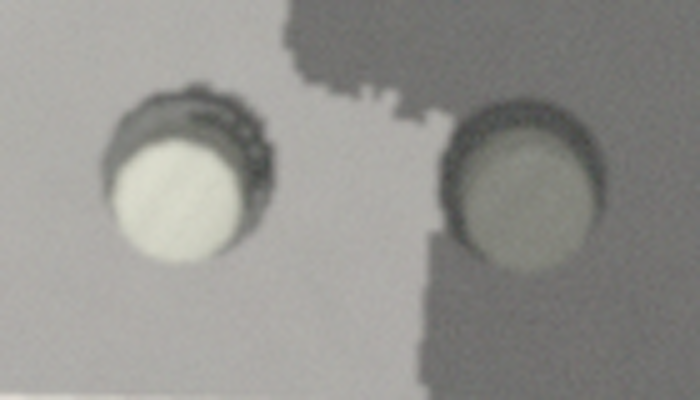

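The centres are L (285.6,180) and R (356,180.6), so the midpoint is about (0.563, 0.0285) with a yaw of about 4°. Next I descend to just above the keys and check.

>>> drive_tool --pt "0 0 0 0.006 0.009 -0.1 -0.02" --pt "0 0 0 0.006 0.009 -0.2 -0.02" --pt "0 0 0 0.006 0.009 -0.27 -0.02" --pt "0 0 0 0.006 0.009 -0.295 -0.02" --pt "0 0 0 0.006 0.009 -0.295 -0.02" --pt "0 0 0 0.006 0.009 -0.295 -0.02"

```text
time_s: 2.9
tool_pos: [0.5638, 0.0289, 0.0951]
eef_rot: [3.139, 0.118, 0.005]
force: [1.0, -0.3, -0.2]
grip_width: 0.0435
finger_force: 0.0
```

Run:
```python
from h import *
s=status.sense();im=optics.read_camera("wrist");im2=optics.read_camera("side")
print(s["time_s"],s["tool_pos"],s["eef_rot"],s["grip_width"],s["force"])
f=lambda a:cv2.resize(np.clip(255*(a[:,:,::-1]/255.)**.6,0,255).astype('uint8'),(400,300),interpolation=2)
cv2.imwrite("pics/w2.png",np.hstack([f(im[170:320,220:420]),f(im2[130:250,250:410])]))
```

```text
2.9 [0.56383658 0.02886106 0.09507703] [3.13881618 0.11847557 0.00470229] 0.04346305088631972 [ 0.95652182 -0.26631256 -0.1663472 ]
```

View pics/w2.png

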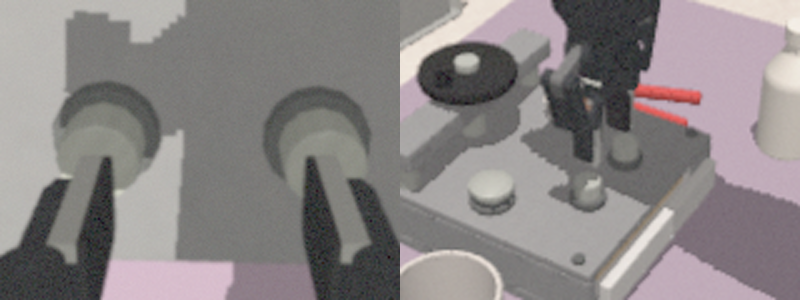

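Both fingertips are laterally centred over the caps. I descend in small steps and watch the force.

>>> drive_tool --pt "0 0 0 0 0 -0.015 -0.02" --pt "0 0 0 0 0 -0.03 -0.02" --pt "0 0 0 0 0 -0.03 -0.02"

```text
time_s: 3.38
tool_pos: [0.5621, 0.0296, 0.0805]
eef_rot: [-3.139, -0.12, 0.002]
force: [-0.9, 0.2, -0.3]
grip_width: 0.0434
finger_force: 0.0
```

>>> drive_tool --pt "0 0 0 0 0 -0.01 -0.02" --pt "0 0 0 0 0 -0.01 -0.02"

```text
time_s: 3.62
tool_pos: [0.5627, 0.0295, 0.0778]
eef_rot: [-3.139, -0.12, 0.001]
force: [-2.5, -0.1, 3.3]
grip_width: 0.0434
finger_force: 1.8
```

Contact comes at about z 0.078. Now the full press.

>>> drive_tool --pt "0 0 0 0 0 -0.01 -0.02" --pt "0 0 0 0 0 -0.019 -0.02" --pt "0 0 0 0 0 -0.019 -0.02"

```text
time_s: 4.0
tool_pos: [0.5627, 0.0295, 0.072]
eef_rot: [-3.139, -0.12, 0.002]
force: [-6.7, -0.0, 12.5]
grip_width: 0.0439
finger_force: 6.4
```

>>> drive_tool --pt "0 0 0 0 0 -0.004 -0.02" --pt "0 0 0 0 0 -0.004 -0.02" --pt "0 0 0 0 0 -0.004 -0.02" --pt "0 0 0 0 0 -0.004 -0.02"

```text
time_s: 4.5
tool_pos: [0.5628, 0.0295, 0.0719]
eef_rot: [3.139, 0.12, -0.003]
force: [-9.7, 0.5, 19.6]
grip_width: 0.0434
finger_force: 10.0
```

>>> drive_tool --pt "0 0 0 0 0 0 -0.02" --pt "0 0 0 0 0 0 -0.02" --pt "0 0 0 0 0 0 -0.02" --pt "0 0 0 0 0 0 -0.02" --pt "0 0 0 0 0 0 -0.02" --pt "0 0 0 0 0 0 -0.02" --pt "0 0 0 0 0 0 -0.02" --pt "0 0 0 0 0 0 -0.02" --pt "0 0 0 0 0 0 -0.02" --pt "0 0 0 0 0 0 -0.02" --pt "0 0 0 0 0 0 -0.02" --pt "0 0 0 0 0 0 -0.02"

```text
time_s: 6.0
tool_pos: [0.5627, 0.0295, 0.0719]
eef_rot: [3.139, 0.12, -0.003]
force: [-9.7, 1.3, 20.0]
grip_width: 0.0439
finger_force: 10.0
```

>>> drive_tool --pt "0 0 0 0 0 0 -0.02" --pt "0 0 0 0 0 0 -0.02" --pt "0 0 0 0 0 0 -0.02" --pt "0 0 0 0 0 0 -0.02" --pt "0 0 0 0 0 0 -0.02" --pt "0 0 0 0 0 0 -0.02" --pt "0 0 0 0 0 0 -0.02" --pt "0 0 0 0 0 0 -0.02" --pt "0 0 0 0 0 0 -0.02" --pt "0 0 0 0 0 0 -0.02" --pt "0 0 0 0 0 0 -0.02" --pt "0 0 0 0 0 0 -0.02"

```text
time_s: 7.5
tool_pos: [0.5628, 0.0295, 0.0719]
eef_rot: [3.139, 0.12, -0.003]
force: [-9.3, 0.7, 20.4]
grip_width: 0.0436
finger_force: 10.0
```

Run:
```python
from h import *
s=status.sense();im=optics.read_camera("top");im2=optics.read_camera("side")
print(s["time_s"],s["tool_pos"],s["force"])
f=lambda a:cv2.resize(a[:,:,::-1],(400,300),interpolation=2)
cv2.imwrite("pics/t3.png",np.hstack([f(im[130:280,250:450]),f(im2[120:270,250:450])]))
```

```text
7.5 [0.56276311 0.02949238 0.07189912] [-9.32850019  0.65381332 20.41733077]
```

View pics/t3.png

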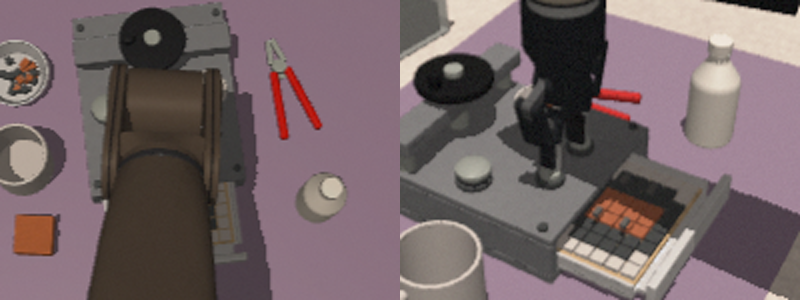

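The tray is out in the side view, with its lip running from about (370,265) to (413,210). I'll check that against full travel.

Run:
```python
from h import *
m=np.array([.563,.0285]);a=np.radians(4);u=np.array([np.cos(a),np.sin(a)]);v=np.array([-u[1],u[0]])
for t in(.06,.083,.09):
    print(t,[proj("side",[[*(m-u*(.056+t)+v*y),.04]])[0].round(1) for y in(.089,0,-.089)])
im=optics.read_camera("side");old=cv2.imread("pics/t3.png")[:,400:,::-1]
new=cv2.resize(im[120:270,250:450],(400,300),interpolation=2)
print("moved px",(cv2.absdiff(new,old).max(2)>40).sum())
c=cv2.resize(im[190:290,330:430][:,:,::-1],None,fx=5,fy=5,interpolation=2);cv2.imwrite("pics/t4.png",c)
```

```text
0.06 [array([362.4, 258.9]), array([383. , 229.1]), array([400.6, 203.5])]
0.083 [array([374.1, 263.8]), array([394. , 233.2]), array([411., 207.])]
0.09 [array([377.7, 265.3]), array([397.4, 234.5]), array([414.2, 208.1])]
moved px 0
```

View pics/t4.png

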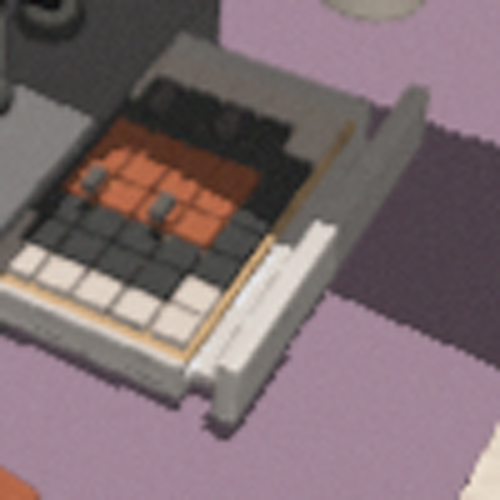

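The lip's outer corners at (415.6,208) and (378,264) match 0.09 m of travel, and nothing is moving any more. I'm letting the keys go straight up.

>>> drive_tool --pt "0 0 0 0 0 0.03 -0.02" --pt "0 0 0 0 0 0.1 -0.02" --pt "0 0 0 0 0 0.2 -0.02" --pt "0 0 0 0 0 0.35 -0.02" --pt "0 0 0 0 0 0.4 -0.02" --pt "0 0 0 0 0 0.4 -0.02" --pt "0 0 0 0 0 0.4 -0.02" --pt "0 0 0 0 0 0.4 -0.02"

```text
time_s: 8.65
tool_pos: [0.5614, 0.0295, 0.2252]
eef_rot: [-3.138, -0.119, 0.008]
force: [0.2, 0.7, 0.6]
grip_width: 0.0437
finger_force: 0.0
```

Run:
```python
from h import *
print(status.sense()["force"])
cv2.imwrite("pics/w5.png",optics.read_camera("wrist")[:,:,::-1])
```

```text
[0.16767911 0.66565595 0.56470026]
```

View pics/w5.png

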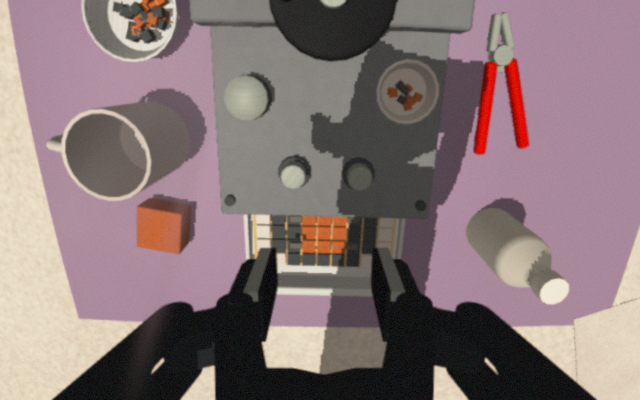

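The wrist view shows both keys up at (293,175) and (358,175), the tray out, the bystanders undisturbed and the arm clear.

```bash
python3 -c "
from plant import job_done
print(job_done())"
```

```text
the job is handed in; nothing more can be done
None
```

I held both keys down until the tray was fully out (about 90 mm by the side camera), then released them and lifted clear; the job is handed in, and its verdict was not shown to me.

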